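# Feed a small carton through the spring flaps of a scanning bay

## Task

Feed the small flat carton into the scanning bay: lay it on the bay's loading plate with its long sides pointing into the bay, then push it along the plate between the two spring flaps until it is wholly inside and both flaps have swung shut behind it. Do not lift it over the flaps, and leave the yellow note pad where it lies.

Things in the scene. Friction and masses are not known exactly. Their poses are not given: they have to be found in the camera images.
- carton_center (a point): The smallest carton on the table: flat, printed white with a red band (the bigger brown cartons are fixed clutter), 96 x 62 x 18 mm, 30 to 55 g, loose, lying flat on the table; the point is its centre, 9 mm above its underside. Its x axis runs along the 96 mm length, y along the 62 mm width, z up. It can be gripped across the 62 mm width.
- bay: Scanning bay: grey metal fixture, fixed, its open end towards the robot. Origin on the table under the middle of the gate (line of the flap hinges); +x into the bay. On its base housing a flat metal plate, top 40 mm above the table, 124 mm wide, from x = -150 to +195 mm. Gate posts 14 mm square, top 86 mm above the table, at x = 0, y = +-54 mm; opening 92 mm wide.
- load_point (a point): Middle of the bare loading plate in front of the gate, on its top face (40 mm above the table), 75 mm before the gate (bay x = -75 mm). The loading plate has no side walls. Same axes as the bay.
- inside (a point): Middle of the bay's floor 110 mm past the gate (bay x = +110 mm), 40 mm above the table. Side walls: inner faces at y = +-50 mm, tops 82 mm above the table; back wall's inner face at bay x = +187 mm. Open above from the gate to bay x = +110 mm; beyond that a hood (underside 82 mm, highest part 98 mm above the table).
- flap_left (a joint): Angle of the flap on the bay's +y side: thin black upright leaf, 45 mm long, 43 to 79 mm above the table, on a vertical hinge at bay x = 0, y = +46 mm. 0 = shut, its free edge at the middle of the gate; grows to 1.45 rad as it swings into the bay, never outward. A weak spring (under 1.5 N at the free edge) shuts it once nothing is within 45 mm behind the gate.
- flap_right (a joint): The same for the mirror-image flap on the bay's -y side, hinged at bay y = -46 mm; 0 = shut, grows to 1.45 rad as it swings into the bay.
- pad_center (a point): Bystander: pad of yellow sticky notes, 75 x 75 x 21 mm, loose on the table; the point is its centre.
Mind the look-alikes: they are no part of the job. Of the things like the part that bears carton_center, leave any that is orange; of the rest the larger one is meant.

How it is judged:
By the outcome, as a careful person would: the job done as asked, in the order asked, and still so for the second after the job is handed in, with the robot touching nothing.
It also fails if it takes over 45 s, if anything falls off the work surface, if the arm or the gripper's body presses on something with over 40 N, if the wrist force passes 120 N, or if a joint passes its speed limit or range.

## Robot

A 6-joint arm with a two-finger parallel gripper is mounted at the origin on the work surface; the furniture and walls round the work are solid. World frame = base frame: x ahead of the robot, y to its left, z up, the work surface at z = 0. Lengths are in m, angles in degrees, forces in N, time in s.
With the tool pointing down it reaches from about 0.375 to 0.9 m from the base axis. Payload 3.1 kg.
Tool frame: the origin (TCP) lies at the very end of the fingers, on their centre line; the grasp point (between the pads) lies grip_point_offset behind it (grip_point_offset is the distance from the TCP to the grasp point, in m); z points along the fingers, y is the line along which they close (so a half turn about z gives the same grasp; the last joint's range is limited). The gripper opens to 87 mm and grips with 3 to 60 N. Pads are 19 mm wide; open, the fingers measure 117 mm over their backs; the gripper's body (75 mm by 190 mm) begins 51 mm behind the grasp point.
Start: joints at [66.549, 30.224, 82.088, -0, 67.689, -10.227], TCP at [0.143, 0.608, 0.223] pointing down, gripper open.
Joint ranges: [-176.69, 176.69], [-43.24, 126.21], [12.49, 139.97], [-82, 262], [0, 151.66], [-163.58, 163.58]. Speed limits (degrees/s): [159.86, 159.86, 180, 180, 180, 180].

## Interface

Orientations are given as a 3x3 rotation matrix whose columns are the frame's x, y, z axes.
In Python, from rig import * gives the robot as it stands.
- The arm moves only by the tool move_arm, never from a script. Its argument "increments" is a list of rows, each a list of 3 entries, a list of its own where there are three numbers: the shift along the tool's x, y, z in units of 30 mm (1.0 is 30 mm), then the turn, a rotation vector about the tool's x, y, z in units of 120 degrees (1.0 is 120 degrees), then the closure, from 0 (fully open) to 1 (shut). A call has 1 to 20 rows; each row shifts and turns the commanded pose from where the row before left it, along the tool's axes as they then stand; what a row does not reach is not made up. A row lasts 1/12 s, in which the tool goes at most 41.7 mm and 7.16 degrees, less where a joint would pass 70% of its speed; a pose out of reach is approached as far as the arm can. A call with a number of a shift or a turn outside -1 to 1 is refused whole. A call with a gripper value outside its range is refused whole. The fingers move at their own pace and stop on an object; the grip force is fixed at half the most. Time passes only in rows, so rows that do not move let the fingers close. It gives the time, the measured TCP pose, the force, the opening and the grip force at its end, in the units of the state.
- read_state(): the state, without advancing time (a new reading comes with each control period).
- capture(name): name is "scene" or "top" or "wrist"; returns a dict with "img" (480x640x3 uint8, red, green, blue), "mtx" (3x3 intrinsics, pixels), "eye" and "rotation" of the camera in the world. Camera axes: x right, y down, z forward; pixel columns grow to the right and rows downward; lengths in m; the calibration is good to about 2 mm. A picture is of the moment at which its call begins. There is no depth.
- hand_in(): hands the job in; it is judged then, once.
Trained networks look in a picture, given as the dict that the camera call returned (one of the last four; its "shot" number tells which), for a name from the list of things; names that differ only in an ending like _2 or _b are one class to them, and where a whole thing is asked for, a point or a joint stands for the part that bears it (a point fixed in the world has none). Each returns a list of dicts, best first, with "confidence" (0 to 1); they miss things now and then, are a little off and sometimes report something else, mostly with a low value. They report only what shows in the picture. A call takes as long as a camera call. They do not tell look-alikes from the thing itself.
- search_frame(picture, label): "extent" ([left, top, right, bottom] as shares, 0 to 1, of the picture: columns of its width, rows of its height, round what is visible of it).
- pinpoint(picture, label): "xy" ([column, row] as shares, 0 to 1, of the picture: columns of its width, rows of its height: a listed point, or the origin of a listed thing).
The state is a dict: "time_s": time; "joint_positions": joint angles; "qvel": joint speeds; "tau": joint torques, N m; "position": TCP position; "tcp_rot": TCP orientation; "force": force on the tool from outside, world axes, zero at the start; "moment": the same for the moment, N m; "opening": opening from 0.0 (shut) to 1.0 (fully open); "grasp_force": force on a finger pad.
Only numpy, scipy, OpenCV 4.12 (cv2) and the standard library are available. Lean on these libraries where they do the work, as an engineer would, in place of code of your own. Each camera call takes 0.05 s, during which the arm holds its last target. There are 200 camera calls.

## Working session

There is one attempt and no reset: what is moved stays moved. The work goes in short steps, Python scripts to look and compute and a tool call to move; the robot and the scene stay as the last step left them, time stands still between calls to the robot, and variables do not carry over. Pictures are saved under pics/ and viewed, at most 10 in all, crops included, and the job is handed in when it is done.

Besides the shell and the picture viewer there is one more tool, called after ">>>" as name([rows], argument=value, ...), one row to a line, values as JSON. move_arm: Moves the arm, as the interface text tells. Its arguments: {"type":"object","properties":{"increments":{"type":"array"}},"required":["increments"]}

```bash
mkdir -p pics; ls
cat > h.py <<'E'
from rig import *
import numpy as np, cv2
def ray(c,u,v,z):
    K=np.array(c["mtx"]);R=np.array(c["rotation"]);e=np.array(c["eye"])
    d=R@np.linalg.inv(K)@np.array([u,v,1.]);return e+d*(z-e[2])/d[2]
def proj(c,p):
    q=np.array(c["mtx"])@np.array(c["rotation"]).T@(np.array(p)-np.array(c["eye"]));return q[:2]/q[2]
def save(c,n,im=None):
    cv2.imwrite("pics/"+n,cv2.cvtColor(c["img"] if im is None else im,cv2.COLOR_RGB2BGR))
E
python3 - <<'E'
from h import *
for n in ["top","scene"]:
    c=capture(n);save(c,n+"1.png")
    print(n,np.round(c["eye"],3))
    for l,z in [("carton_center",.009),("bay",0),("load_point",.04),("inside",.04),("pad_center",.01)]:
        for d in pinpoint(c,l)[:4]:
            u,v=d["xy"][0]*640,d["xy"][1]*480
            print(l,round(d["confidence"],2),round(u),round(v),np.round(ray(c,u,v,z),3))
print(read_state())
E
```

```text
pics
top [ 0.361 -0.015  1.085]
carton_center 0.9 381 218 [ 0.659 -0.102  0.009]
carton_center 0.86 397 325 [ 0.438 -0.163  0.009]
carton_center 0.78 333 347 [ 0.375 -0.041  0.009]
bay 0.92 266 229 [0.6   0.139 0.   ]
load_point 0.92 251 261 [0.519 0.151 0.04 ]
inside 0.85 276 176 [0.706 0.133 0.04 ]
pad_center 0.71 442 223 [ 0.667 -0.233  0.01 ]
pad_center 0.23 264 225 [0.604 0.143 0.01 ]
scene [ 0.236 -0.549  0.619]
carton_center 0.78 307 345 [ 0.435 -0.161  0.009]
carton_center 0.68 241 311 [ 0.373 -0.039  0.009]
carton_center 0.6 398 266 [ 0.669 -0.099  0.009]
bay 0.77 303 213 [0.605 0.151 0.   ]
load_point 0.65 273 212 [0.529 0.141 0.04 ]
inside 0.63 347 185 [0.713 0.139 0.04 ]
inside 0.53 308 345 [ 0.425 -0.183  0.04 ]
pad_center 0.71 443 312 [ 0.664 -0.228  0.01 ]
{'time_s': 0.6, 'joint_positions': array([ 6.65486176e+01,  3.02229312e+01,  8.20879437e+01, -6.48074633e-04,
        6.76899597e+01, -1.02270860e+01]), 'qvel': array([-0.02480505,  0.00801065,  0.04120654,  0.06155292,  0.04810288,
       -0.05187679]), 'tau': array([-1.12181417e-03, -4.39747739e+01, -1.76889664e+01,  6.31844974e-02,
        5.07414888e-02, -3.18909758e-05]), 'position': array([0.14293773, 0.60840551, 0.2225532 ]), 'tcp_rot': array([[-9.73482965e-01,  2.28759517e-01,  3.80242287e-06],
       [ 2.28759517e-01,  9.73482965e-01, -1.75289076e-05],
       [-7.71149832e-06, -1.61942525e-05, -1.00000000e+00]]), 'force': array([-0.24001926,  0.36393625, -0.07935525]), 'moment': array([ 0.02063311, -0.03291326, -0.00722048]), 'grasp_force': 0.0, 'opening': 0.9959372760355254}
```

View pics/top1.png

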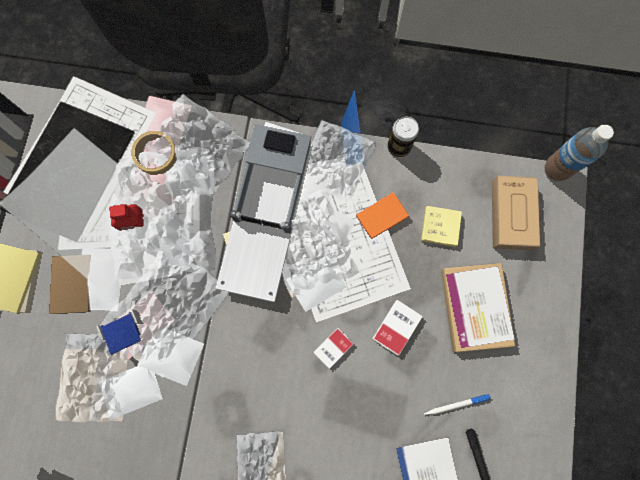

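View pics/scene1.png

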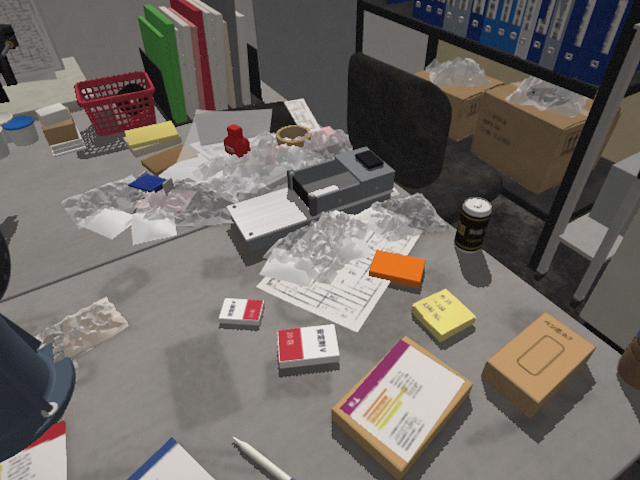

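Three carton-like things in the top view: orange at (383,215), which is excluded, white/red at (399,327), and a smaller white/red at (333,348). The one meant is the larger white/red at (399,327). I'll confirm it in a crop and measure its size, along with the bay's heading.

```bash
cat > m.py <<'E'
from h import *
c=capture("top"); im=c["img"]
# carton: bright/red blobs on grey
hsv=cv2.cvtColor(im,cv2.COLOR_RGB2HSV)
m=((hsv[...,2]>185)|((hsv[...,1]>110)&(hsv[...,2]>90))).astype(np.uint8)
m=cv2.morphologyEx(m,cv2.MORPH_CLOSE,np.ones((5,5)))
for (u,v) in [(397,325),(333,347),(443,226)]:
    n,l,s,_=cv2.connectedComponentsWithStats(m); k=l[v,u]; print(k,s[k])
    pts=np.argwhere(l==k)[:,::-1]
    w=np.array([ray(c,a,b,.018)[:2] for a,b in pts]).astype(np.float32)
    r=cv2.minAreaRect(w*1000); print(np.round(r[0]),np.round(r[1],1),round(r[2],1))
crop=im[110:370,210:450]; save(c,"crop1.png",cv2.resize(crop,None,fx=2.3,fy=2.3,interpolation=cv2.INTER_CUBIC))
E
python3 m.py
```

```text
51 [ 372  300   50   55 1446]
[ 434. -163.] [62.4 95.3] 65.5
60 [314 328  39  40 791]
[374. -40.] [43.9 69.9] 53.2
32 [ 421  206   41   39 1252]
[ 661. -230.] [77.3 75.5] 88.9
```

View pics/crop1.png

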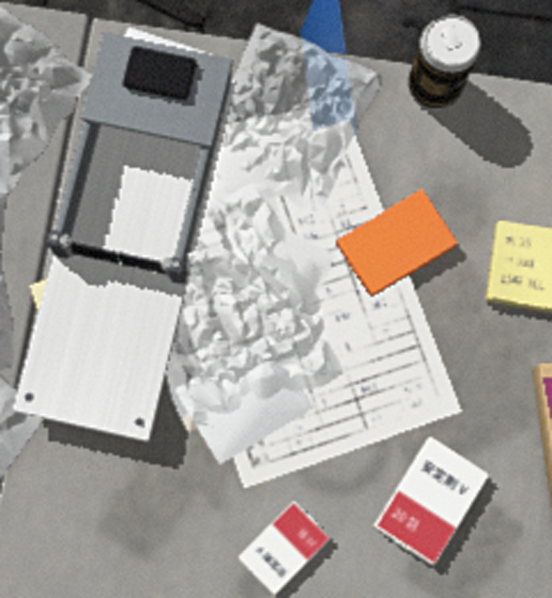

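The crop confirms the target. The carton at crop (435,500) measures 62x95 mm, and the look-alike at (285,548) measures 44x70 mm. Now I'll get the bay pose from the plate front corners at crop (15,410) and (150,440) and the post tops at (58,240) and (178,265).

```bash
cat > b.py <<'E'
from h import *
from scipy.optimize import least_squares
c=capture("top")
obs=[((15,410),(-.15,.062,.04)),((150,440),(-.15,-.062,.04)),((58,240),(0,.054,.086)),((178,265),(0,-.054,.086))]
for (a,b),p in obs: print(np.round(ray(c,210+a/2.3,110+b/2.3,p[2]),4))
def f(q):
    r=[]
    for (a,b),p in obs:
        C,S=np.cos(q[2]),np.sin(q[2])
        w=[q[0]+C*p[0]-S*p[1],q[1]+S*p[0]+C*p[1],p[2]]
        r+=list(proj(c,w)-[210+a/2.3,110+b/2.3])
    return r
s=least_squares(f,[.6,.14,-.1]);print(s.x,np.degrees(s.x[2]),np.round(s.fun,1))
E
python3 b.py
```

```text
[0.4538 0.2104 0.04  ]
[0.4458 0.0886 0.04  ]
[0.6004 0.1921 0.086 ]
[0.5943 0.0858 0.086 ]
[ 0.5984378   0.13917807 -0.06769794] -3.8788062361576983 [-0.5  0.3  0.5  0.7 -0.3 -0.9  0.3 -0.2]
```

>>> move_arm([
  [[-0.95,-0.77,0],[0,0,0],0],
  [[-0.95,-0.77,0],[0,0,0],0],
  [[-0.95,-0.77,0],[0,0,0],0],
  [[-0.95,-0.77,0],[0,0,0],0],
  [[-0.95,-0.77,0],[0,0,0],0],
  [[-0.95,-0.77,0],[0,0,0],0],
  [[-0.95,-0.77,0],[0,0,0],0],
  [[-0.95,-0.77,0],[0,0,0],0],
  [[-0.95,-0.77,0],[0,0,0],0],
  [[-0.95,-0.77,0],[0,0,0],0],
  [[-0.95,-0.77,0],[0,0,0],0],
  [[-0.95,-0.77,0],[0,0,0],0],
  [[-0.95,-0.77,0],[0,0,0],0],
  [[-0.95,-0.77,0],[0,0,0],0],
])

```text
time_s: 1.87
position: [0.4584, 0.2007, 0.2229]
tcp_rot: [[-0.973, 0.229, 0.001], [0.229, 0.973, 0.0], [-0.001, 0.0, -1.0]]
force: [0.6, 0.3, -0.7]
opening: 1.0
grasp_force: 0.0
```

```bash
cat >> h.py <<'E'
def goto(x,y,z,xang):
    "tool shift (units) and z-turn (units) needed; xang = world angle of tool x; shift in present tool axes"
    s=read_state();R=np.array(s["tcp_rot"]);d=np.array([x,y,z])-s["position"]
    a=np.degrees(np.arctan2(R[1,0],R[0,0]));t=-((xang-a+180)%360-180)
    print("pos",np.round(s["position"],4),"xang",round(a,2),"tilt",np.round(R[:,2],3),"t",s["time_s"],"q",np.round(s["joint_positions"]))
    u=R.T@d/.03
    r=np.radians(t);T=np.array([[np.cos(r),-np.sin(r),0],[np.sin(r),np.cos(r),0],[0,0,1]])
    print("units",np.round(u,3),"after turn",np.round(T.T@u,3),"turn deg",round(t,2),"units",round(t/120,4),"F",np.round(s["force"],1),"open",round(s["opening"],3),"grasp",s["grasp_force"])
E
python3 -c "
from h import *
goto(.434,-.163,.15,155.5)
try: print(grip_point_offset)
except Exception as e: print(e)"
```

```text
pos [0.4584 0.2007 0.2229] xang 166.77 tilt [ 0.001  0.    -1.   ] t 1.8667 q [ 11.  21. 100.   0.  60. -66.]
units [ -1.983 -11.989   2.425] after turn [ -4.287 -11.371   2.425] turn deg 11.27 units 0.0939 F [ 0.6  0.3 -0.7] open 1.0 grasp 0.0
0.0187
```

>>> move_arm([
  [[0,0,0],[0,0,0.047],0],
  [[0,0,0],[0,0,0.047],0],
  [[-0.357,-0.948,0.15],[0,0,0],0],
  [[-0.357,-0.948,0.15],[0,0,0],0],
  [[-0.357,-0.948,0.15],[0,0,0],0],
  [[-0.357,-0.948,0.15],[0,0,0],0],
  [[-0.357,-0.948,0.15],[0,0,0],0],
  [[-0.357,-0.948,0.15],[0,0,0],0],
  [[-0.357,-0.948,0.15],[0,0,0],0],
  [[-0.357,-0.948,0.15],[0,0,0],0],
  [[-0.357,-0.948,0.15],[0,0,0],0],
  [[-0.357,-0.948,0.15],[0,0,0],0],
  [[-0.357,-0.948,0.15],[0,0,0],0],
  [[-0.357,-0.948,0.15],[0,0,0],0],
  [[0,0,0],[0,0,0],0],
])

```text
time_s: 3.12
position: [0.434, -0.1671, 0.1685]
tcp_rot: [[-0.908, 0.419, 0.003], [0.419, 0.908, -0.004], [-0.004, -0.002, -1.0]]
force: [0.8, -0.1, -0.6]
opening: 0.999
grasp_force: 0.0
```

```bash
python3 -c "
from h import *
c=capture('wrist');save(c,'w1.png')
for d in pinpoint(c,'carton_center')[:3]: 
    u,v=d['xy'][0]*640,d['xy'][1]*480;print(d['confidence'],u,v,ray(c,u,v,.009))
goto(.434,-.163,.003,155.5)
"
```

```text
0.97 328.832 213.792 [ 0.43341046 -0.16413954  0.009     ]
0.74 448.70399999999995 64.99199999999999 [ 0.37129171 -0.04286421  0.009     ]
pos [ 0.4327 -0.1625  0.1685] xang 155.33 tilt [-0.  0. -1.] t 3.2167 q [ -34.   23.  108.    0.   49. -100.]
units [-4.600e-02  3.000e-03  5.516e+00] after turn [-4.600e-02  3.000e-03  5.516e+00] turn deg -0.17 units -0.0014 F [ 0.6 -0.4 -0.1] open 1.001 grasp 0.0
```

View pics/w1.png

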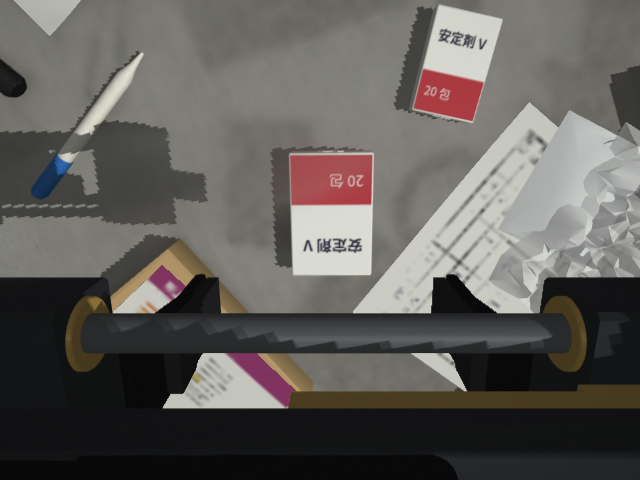

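The wrist view shows the carton at (332,213), square to the fingers. I'll go down and grip it.

>>> move_arm([
  [[-0.03,0,0.9],[0,0,0],0],
  [[0,0,0.9],[0,0,0],0],
  [[0,0,0.9],[0,0,0],0],
  [[0,0,0.9],[0,0,0],0],
  [[0,0,0.9],[0,0,0],0],
  [[0,0,0.6],[0,0,0],0],
  [[0,0,0.38],[0,0,0],0],
  [[0,0,0],[0,0,0],0],
  [[0,0,0],[0,0,0],0.5],
  [[0,0,0],[0,0,0],0.5],
  [[0,0,0],[0,0,0],0.5],
  [[0,0,0],[0,0,0],0.5],
  [[0,0,0],[0,0,0],0.5],
  [[0,0,0],[0,0,0],0.5],
  [[0,0,0],[0,0,0],0.5],
])

```text
time_s: 4.47
position: [0.4341, -0.1621, 0.005]
tcp_rot: [[-0.91, 0.415, 0.002], [0.415, 0.91, -0.001], [-0.002, -0.0, -1.0]]
force: [0.0, 2.3, 6.9]
opening: 0.713
grasp_force: 30.0
```

>>> move_arm([
  [[0,0,-0.5],[0,0,0],0.5],
  [[0,0,-0.8],[0,0,0],0.5],
  [[0,0,-0.9],[0,0,0],0.5],
  [[0,0,-0.9],[0,0,0],0.5],
  [[0,0,-0.9],[0,0,0],0.5],
  [[0,0,-0.8],[0,0,0],0.5],
  [[0,0,0],[0,0,-0.05],0.5],
  [[0,0,0],[0,0,-0.05],0.5],
  [[0,0,0],[0,0,-0.05],0.5],
  [[0,0,0],[0,0,0],0.5],
  [[0,0,0],[0,0,0],0.5],
])

```text
time_s: 5.38
position: [0.4333, -0.1618, 0.1482]
tcp_rot: [[-0.993, 0.116, -0.0], [0.116, 0.993, 0.0], [0.0, 0.0, -1.0]]
force: [-0.4, 0.2, -0.7]
opening: 0.708
grasp_force: 30.0
```

```bash
python3 -c "
from h import *
goto(.5235,.144,.12,176)
c=capture('top')
for l,z in [('bay',0),('load_point',.04),('inside',.04)]:
  for d in pinpoint(c,l)[:1]: print(l,ray(c,d['xy'][0]*640,d['xy'][1]*480,z))
"
```

```text
pos [ 0.4333 -0.1618  0.1482] xang 173.33 tilt [-0.  0. -1.] t 5.3833 q [ -34.   25.  109.    0.   46. -118.]
units [-1.802 10.473  0.942] after turn [-2.288 10.378  0.942] turn deg -2.67 units -0.0222 F [-0.4  0.2 -0.7] open 0.708 grasp 29.99954581260681
bay [0.60079322 0.14472149 0.        ]
load_point [0.52809214 0.1472311  0.04      ]
inside [0.71284145 0.1358695  0.04      ]
```

>>> move_arm([
  [[0,0,0],[0,0,-0.022],0.5],
  [[-0.208,0.943,0],[0,0,0],0.5],
  [[-0.208,0.943,0],[0,0,0],0.5],
  [[-0.208,0.943,0],[0,0,0],0.5],
  [[-0.208,0.943,0],[0,0,0],0.5],
  [[-0.208,0.943,0],[0,0,0],0.5],
  [[-0.208,0.943,0],[0,0,0],0.5],
  [[-0.208,0.943,0],[0,0,0],0.5],
  [[-0.208,0.943,0],[0,0,0],0.5],
  [[-0.208,0.943,0],[0,0,0],0.5],
  [[-0.208,0.943,0],[0,0,0],0.5],
  [[-0.208,0.943,0],[0,0,0],0.5],
  [[0,0,0],[0,0,0],0.5],
  [[0,0,0],[0,0,0],0.5],
])

```text
time_s: 6.75
position: [0.523, 0.1453, 0.1478]
tcp_rot: [[-0.998, 0.065, -0.0], [0.065, 0.998, -0.0], [0.0, -0.0, -1.0]]
force: [-0.2, -0.2, 0.1]
opening: 0.71
grasp_force: 30.0
```

```bash
python3 -c "
from h import *
goto(.5235,.144,.046,176)
c=capture('wrist');save(c,'w2.png'); 
for p in [(-.15,.062,.04),(-.15,-.062,.04),(0,.054,.086),(0,-.054,.086)]:
    a=np.radians(-4);print(np.round(proj(c,[.5985+np.cos(a)*p[0]-np.sin(a)*p[1],.139+np.sin(a)*p[0]+np.cos(a)*p[1],p[2]])))
"
```

```text
pos [0.523  0.1453 0.1478] xang 176.28 tilt [-0. -0. -1.] t 6.75 q [  4.  30.  98.  -0.  52. -83.]
units [-0.019 -0.04   3.394] after turn [-0.019 -0.04   3.394] turn deg 0.28 units 0.0023 F [-0.2 -0.2  0.1] open 0.71 grasp 30.00001609325409
[426. 116.]
[222. 115.]
[413. 377.]
[232. 376.]
```

View pics/w2.png

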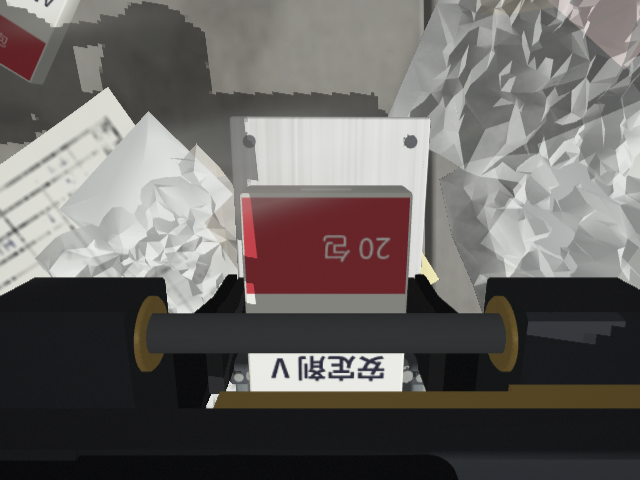

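The wrist view shows the plate front corners at (230,117) and (431,119), against a prediction of (222,115) and (426,116). So the bay sits about 3-4 mm further to +y and 1.5 mm further in x. I'll correct for that and lower.

>>> move_arm([
  [[-0.08,0.08,0.7],[0,0,0.004],0.5],
  [[0,0,0.8],[0,0,0],0.5],
  [[0,0,0.8],[0,0,0],0.5],
  [[0,0,0.6],[0,0,0],0.5],
  [[0,0,0.3],[0,0,0],0.5],
  [[0,0,0.15],[0,0,0],0.5],
  [[0,0,0],[0,0,0],0.5],
  [[0,0,0],[0,0,0],0.5],
])

```text
time_s: 7.47
position: [0.5261, 0.1457, 0.0482]
tcp_rot: [[-0.997, 0.077, 0.001], [0.077, 0.997, 0.0], [-0.001, 0.0, -1.0]]
force: [-0.3, -0.5, -0.2]
opening: 0.705
grasp_force: 30.0
```

>>> move_arm([
  [[0,0.05,0.05],[0,0,0],0.5],
  [[0,0,0.03],[0,0,0],0.5],
  [[0,0,0],[0,0,0],0.5],
])

```text
time_s: 7.72
position: [0.5261, 0.1479, 0.0459]
tcp_rot: [[-0.997, 0.075, 0.001], [0.075, 0.997, 0.0], [-0.001, 0.0, -1.0]]
force: [0.3, -0.3, 0.1]
opening: 0.711
grasp_force: 30.0
```

>>> move_arm([
  [[0,0,0.04],[0,0,0],0.5],
  [[0,0,0],[0,0,0],0.5],
  [[0,0,0],[0,0,0],0.2],
  [[0,0,0],[0,0,0],0.1],
  [[0,0,0],[0,0,0],0],
  [[0,0,0],[0,0,0],0],
  [[0,0,-0.4],[0,0,0],0],
  [[0,0,-0.8],[0,0,0],0],
  [[0,0,-0.9],[0,0,0],0],
  [[0,0,-0.6],[0,0,0],0],
  [[0,0,0],[0,0,0],0],
])

```text
time_s: 8.63
position: [0.5283, 0.148, 0.1285]
tcp_rot: [[-0.997, 0.076, 0.007], [0.076, 0.997, 0.001], [-0.007, 0.001, -1.0]]
force: [1.2, -0.7, -0.9]
opening: 0.997
grasp_force: 0.0
```

```bash
python3 -c "
from h import *
goto(.44,.154,.125,175.7)
c=capture('wrist');save(c,'w3.png')
c=capture('top')
for d in pinpoint(c,'carton_center')[:3]: print(d['confidence'],ray(c,d['xy'][0]*640,d['xy'][1]*480,.049))
"
```

```text
pos [0.5283 0.148  0.1285] xang 175.67 tilt [ 0.007  0.001 -1.   ] t 8.6333 q [  4.  32.  98.  -0.  49. -82.]
units [ 2.951 -0.022  0.095] after turn [ 2.951 -0.02   0.095] turn deg -0.03 units -0.0003 F [ 1.2 -0.7 -0.9] open 0.997 grasp 0.0
0.95 [ 0.37531056 -0.03943396  0.049     ]
0.7 [0.52461996 0.14929409 0.049     ]
```

View pics/w3.png

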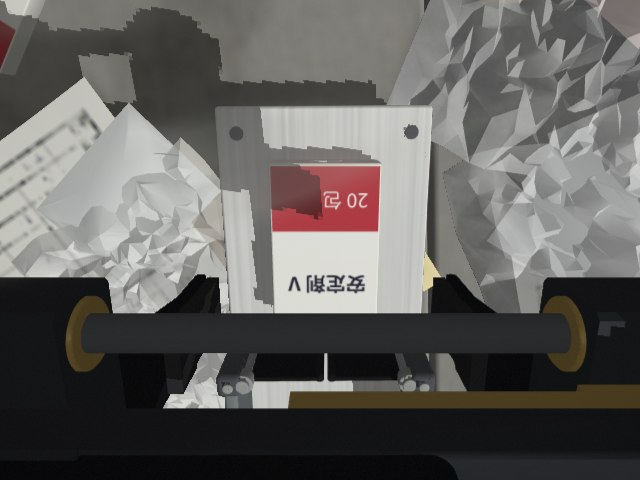

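The carton lies centred on the plate: its edges are at columns 271 and 380, and the flap gap is at 326. Next I back off, part-close the fingers and go down behind it.

>>> move_arm([
  [[0.7,0,0],[0,0,0],0.7],
  [[0.8,0,0],[0,0,0],0.7],
  [[0.8,0,0],[0,0,0],0.7],
  [[0.6,0,0],[0,0,0],0.7],
  [[0,0,0],[0,0,0],0.7],
  [[0,0,0.7],[0,0,0],0.7],
  [[0,0,0.8],[0,0,0],0.7],
  [[0,0,0.7],[0,0,0],0.7],
  [[0,0,0.4],[0,0,0],0.7],
  [[0,0,0.1],[0,0,0],0.7],
  [[0,0,0],[0,0,0],0.7],
  [[0,0,0],[0,0,0],0.7],
])

```text
time_s: 9.78
position: [0.4395, 0.1542, 0.0438]
tcp_rot: [[-0.997, 0.076, -0.0], [0.076, 0.997, -0.0], [0.0, -0.0, -1.0]]
force: [0.9, 0.7, -0.5]
opening: 0.309
grasp_force: 0.0
```

```bash
python3 -c "
from h import *
goto(.442,.1543,.046,175.7)"
```

```text
pos [0.4395 0.1542 0.0438] xang 175.65 tilt [-0. -0. -1.] t 9.7833 q [  6.  37. 113.  -0.  30. -80.]
units [-0.084  0.008 -0.074] after turn [-0.084  0.008 -0.074] turn deg -0.05 units -0.0004 F [ 0.9  0.7 -0.5] open 0.309 grasp 0.0
```

>>> move_arm([
  [[-0.2,0,-0.05],[0,0,0],0.7],
  [[-0.2,0,0],[0,0,0],0.7],
  [[-0.2,0,0],[0,0,0],0.7],
  [[-0.15,0,0],[0,0,0],0.7],
  [[-0.15,0,0],[0,0,0],0.7],
  [[-0.15,0,0],[0,0,0],0.7],
  [[-0.15,0,0],[0,0,0],0.7],
  [[-0.15,0,0],[0,0,0],0.7],
  [[-0.15,0,0],[0,0,0],0.7],
  [[-0.15,0,0],[0,0,0],0.7],
  [[-0.15,0,0],[0,0,0],0.7],
  [[-0.15,0,0],[0,0,0],0.7],
  [[-0.15,0,0],[0,0,0],0.7],
  [[-0.15,0,0],[0,0,0],0.7],
  [[-0.15,0,0],[0,0,0],0.7],
  [[-0.15,0,0],[0,0,0],0.7],
  [[-0.15,0,0],[0,0,0],0.7],
  [[0,0,0],[0,0,0],0.7],
])

```text
time_s: 11.28
position: [0.5169, 0.1482, 0.0451]
tcp_rot: [[-0.997, 0.076, -0.006], [0.076, 0.997, -0.0], [0.006, -0.001, -1.0]]
force: [-3.5, 1.1, -0.2]
opening: 0.302
grasp_force: 1.8
```

```bash
python3 -c "
from h import *
goto(.655,.138,.046,175.7)
a=capture('top');b=capture('wrist')
save(a,'p1.png',np.hstack([cv2.resize(a['img'][130:330,200:340],(400,571))[:480],cv2.resize(b['img'],(400,300))[:].copy() if 0 else cv2.copyMakeBorder(cv2.resize(b['img'],(400,300)),0,180,0,0,0)]))"
```

```text
pos [0.5169 0.1482 0.0451] xang 175.67 tilt [-0.006 -0.    -1.   ] t 11.2833 q [  4.  39. 102.   0.  39. -82.]
units [-4.615  0.009 -0.059] after turn [-4.615  0.007 -0.059] turn deg -0.03 units -0.0003 F [-3.5  1.1 -0.2] open 0.302 grasp 1.8117882125079632
```

View pics/p1.png

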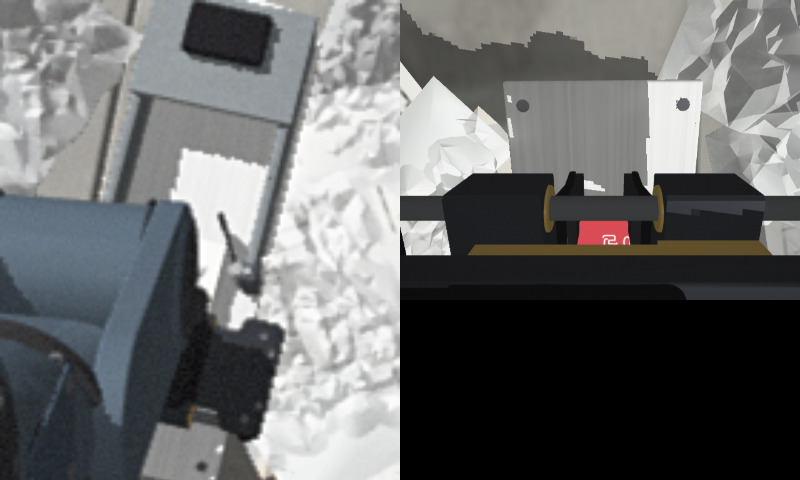

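The right flap is swinging in and the fingers are pushing the carton with about 3.5 N. I'll keep going.

>>> move_arm([
  [[-0.2,0,-0.03],[0,0,0],0.7],
  [[-0.2,0,0],[0,0,0],0.7],
  [[-0.2,0,0],[0,0,0],0.7],
  [[-0.2,0,0],[0,0,0],0.7],
  [[-0.2,0,0],[0,0,0],0.7],
  [[-0.2,0,0],[0,0,0],0.7],
  [[-0.2,0,0],[0,0,0],0.7],
  [[-0.2,0,0],[0,0,0],0.7],
  [[-0.2,0,0],[0,0,0],0.7],
  [[-0.2,0,0],[0,0,0],0.7],
  [[-0.2,0,0],[0,0,0],0.7],
  [[-0.2,0,0],[0,0,0],0.7],
  [[-0.2,0,0],[0,0,0],0.7],
  [[-0.2,0,0],[0,0,0],0.7],
  [[-0.2,0,0],[0,0,0],0.7],
  [[-0.2,0,0],[0,0,0],0.7],
])

```text
time_s: 12.72
position: [0.616, 0.1408, 0.0464]
tcp_rot: [[-0.997, 0.076, -0.0], [0.076, 0.997, -0.0], [0.0, -0.0, -1.0]]
force: [-1.9, 0.9, 0.0]
opening: 0.298
grasp_force: 0.7
```

```bash
python3 -c "
from h import *
goto(.657,.138,.046,175.7)"
```

```text
pos [0.616  0.1408 0.0464] xang 175.66 tilt [-0. -0. -1.] t 12.7167 q [  3.  44.  88.  -0.  48. -83.]
units [-1.369  0.009  0.014] after turn [-1.369  0.008  0.014] turn deg -0.04 units -0.0004 F [-1.9  0.9  0. ] open 0.298 grasp 0.6821348145604134
```

>>> move_arm([
  [[-0.2,0,0],[0,0,0],0.7],
  [[-0.2,0,0],[0,0,0],0.7],
  [[-0.2,0,0],[0,0,0],0.7],
  [[-0.2,0,0],[0,0,0],0.7],
  [[-0.2,0,0],[0,0,0],0.7],
  [[-0.2,0,0],[0,0,0],0.7],
  [[-0.15,0,0],[0,0,0],0.7],
  [[-0.1,0,0],[0,0,0],0.7],
  [[0,0,0],[0,0,0],0.7],
  [[0.12,0,0],[0,0,0],0.7],
  [[0,0,0],[0,0,0],0.7],
  [[0,0,-0.4],[0,0,0],0.7],
  [[0,0,-0.7],[0,0,0],0.7],
  [[0,0,-0.9],[0,0,0],0.7],
  [[0,0,-0.9],[0,0,0],0.7],
  [[0,0,-0.9],[0,0,0],0.7],
  [[0,0,-0.9],[0,0,0],0.7],
  [[0,0,-0.5],[0,0,0],0.7],
  [[0,0,0],[0,0,0],0.7],
])

```text
time_s: 14.3
position: [0.6579, 0.1381, 0.2083]
tcp_rot: [[-0.997, 0.075, 0.01], [0.076, 0.997, 0.0], [-0.01, 0.001, -1.0]]
force: [0.0, -0.0, 0.4]
opening: 0.3
grasp_force: 0.0
```

```bash
python3 -c "
from h import *
goto(.45,-.0,.2,175.7)"
```

```text
pos [0.6579 0.1381 0.2083] xang 175.67 tilt [ 0.01  0.   -1.  ] t 14.3 q [  2.  35.  76.  -0.  69. -83.]
units [ 6.564 -5.114  0.206] after turn [ 6.567 -5.111  0.206] turn deg -0.03 units -0.0003 F [ 0.  -0.   0.4] open 0.3 grasp 0.0
```

Retreat to one side to clear the view.

>>> move_arm([
  [[0.8,-0.6,0],[0,0,0],0.7],
  [[0.8,-0.6,0],[0,0,0],0.7],
  [[0.8,-0.6,0],[0,0,0],0.7],
  [[0.8,-0.6,0],[0,0,0],0.7],
  [[0.8,-0.6,0],[0,0,0],0.7],
  [[0.8,-0.8,0],[0,0,0],0.7],
  [[0.8,-0.8,0],[0,0,0],0.7],
  [[0.5,-0.9,0],[0,0,0],0.7],
  [[0,-0.9,0],[0,0,0],0.7],
  [[0,-0.9,0],[0,0,0],0.7],
  [[0,-0.9,0],[0,0,0],0.7],
  [[0,0,0],[0,0,0],0.7],
])

```text
time_s: 15.3
position: [0.4542, -0.0975, 0.2022]
tcp_rot: [[-0.997, 0.08, 0.001], [0.08, 0.997, -0.002], [-0.001, -0.002, -1.0]]
force: [1.3, -0.1, -0.2]
opening: 0.299
grasp_force: 0.0
```

```bash
python3 -c "
from h import *
a=capture('top');b=capture('scene')
save(a,'f1.png',np.hstack([cv2.resize(a['img'][110:310,210:350],(392,560)),cv2.copyMakeBorder(cv2.resize(b['img'][120:270,210:410],(400,300)),0,260,0,0,0)]))
for d in pinpoint(a,'pad_center')[:1]+pinpoint(a,'carton_center')[:3]: print(d['confidence'],ray(a,d['xy'][0]*640,d['xy'][1]*480,.04))"
```

```text
0.58 [ 0.65128308 -0.22750989  0.04      ]
0.95 [0.72643252 0.13848768 0.04      ]
0.88 [ 0.64882893 -0.10445047  0.04      ]
```

View pics/f1.png

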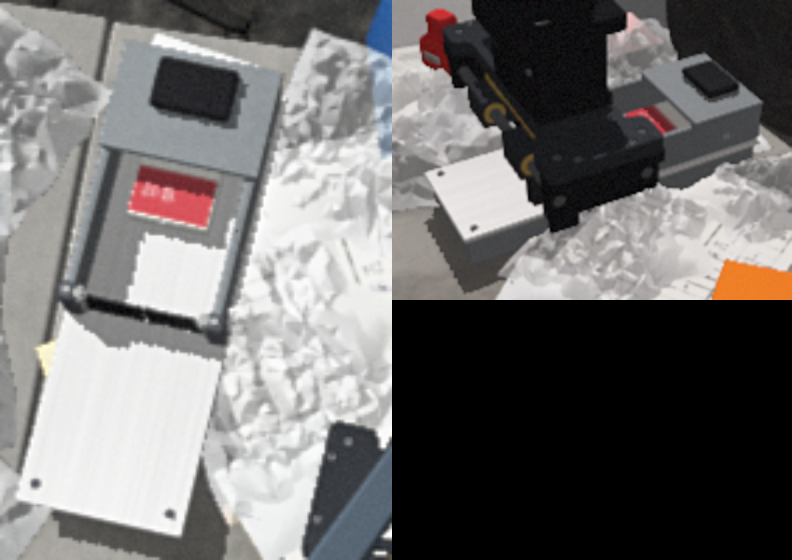

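The carton is wholly inside, with its rear edge at crop (170,225). Both flaps are shut along (85,300) to (200,322), and the pad hasn't moved.

```bash
python3 -c "
from rig import *
print(hand_in())"
```

```text
the job is handed in; nothing more can be done
None
```

The white-and-red 96 x 62 mm carton was laid on the loading plate and pushed between the flaps. It is now wholly inside the bay with both flaps shut behind it and the note pad unmoved, and I handed the job in at about 15 s of the 45 s allowed.

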